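Flip the stock tags in front of the ink bins

TASK

Four bins of ink pots stand behind a board with a hinged stock tag in front of each: a tag tipped back towards its bin (disc face up) says full, tipped towards the robot (bar face up) says reorder. With the fingertips, push over the tags that are wrong, so that every bin packed with pots shows its disc and the bin that is not full shows its bar, each tag resting fully over on its stop. Nothing is to be picked up: leave the bins and everything else standing where they are.

Things in the scene. Friction and masses are not known exactly. Their poses are not given: they have to be found in the camera images.
- board: plywood strip fixed to the table, 80 mm (x) by 600 mm (y) by 18 mm thick, carrying four tag posts in a row along its y, 145 mm apart (at y = -217, -72, +72, +217 mm). Origin: centre of its underside. Its +x axis points from the tags towards the row of bins; its yaw varies by up to 0.15 rad.
- tag_a_hinge (a point): middle of a tag's hinge line, on its fixed post, 54 mm above the table; x points towards the bins, y runs along the hinge. The tag may stand at any of the four places. Post: wooden block 24 (x) by 56 (y) mm, top 48 mm above the table; its stop bars, 18 mm either side of the hinge, reach 71 mm above the table: push the tag higher than that.
- tag_a (a joint): turn of that tag: 0 = leans to -x, towards the robot, bar face up (reorder); 1.396 = leans to +x, towards its bin, disc face up (full); 0.698 = upright. No spring: pushed at its free edge from outside (under 1 N) and past upright, it falls to the other stop and rests there.
- tag_a_edge (a point): middle of that tag's free edge, 70 mm from the hinge line. The tag is an aluminium flap of 60 g, 50 mm wide (y), 4 mm thick. At either stop it leans 40 degrees from upright: this edge is then 45 mm to that side of the hinge and 107 mm above the table.
- tag_b_hinge (a point): middle of a tag's hinge line, on its fixed post, 54 mm above the table; x points towards the bins, y runs along the hinge. The tag may stand at any of the four places. Post: wooden block 24 (x) by 56 (y) mm, top 48 mm above the table; its stop bars, 18 mm either side of the hinge, reach 71 mm above the table: push the tag higher than that.
- tag_b (a joint): turn of that tag: 0 = leans to -x, towards the robot, bar face up (reorder); 1.396 = leans to +x, towards its bin, disc face up (full); 0.698 = upright. No spring: pushed at its free edge from outside (under 1 N) and past upright, it falls to the other stop and rests there.
- tag_b_edge (a point): middle of that tag's free edge, 70 mm from the hinge line. The tag is an aluminium flap of 60 g, 50 mm wide (y), 4 mm thick. At either stop it leans 40 degrees from upright: this edge is then 45 mm to that side of the hinge and 107 mm above the table.
- tag_c_hinge (a point): middle of a tag's hinge line, on its fixed post, 54 mm above the table; x points towards the bins, y runs along the hinge. The tag may stand at any of the four places. Post: wooden block 24 (x) by 56 (y) mm, top 48 mm above the table; its stop bars, 18 mm either side of the hinge, reach 71 mm above the table: push the tag higher than that.
- tag_c (a joint): turn of that tag: 0 = leans to -x, towards the robot, bar face up (reorder); 1.396 = leans to +x, towards its bin, disc face up (full); 0.698 = upright. No spring: pushed at its free edge from outside (under 1 N) and past upright, it falls to the other stop and rests there.
- tag_c_edge (a point): middle of that tag's free edge, 70 mm from the hinge line. The tag is an aluminium flap of 60 g, 50 mm wide (y), 4 mm thick. At either stop it leans 40 degrees from upright: this edge is then 45 mm to that side of the hinge and 107 mm above the table.
- tag_d_hinge (a point): middle of a tag's hinge line, on its fixed post, 54 mm above the table; x points towards the bins, y runs along the hinge. The tag may stand at any of the four places. Post: wooden block 24 (x) by 56 (y) mm, top 48 mm above the table; its stop bars, 18 mm either side of the hinge, reach 71 mm above the table: push the tag higher than that.
- tag_d (a joint): turn of that tag: 0 = leans to -x, towards the robot, bar face up (reorder); 1.396 = leans to +x, towards its bin, disc face up (full); 0.698 = upright. No spring: pushed at its free edge from outside (under 1 N) and past upright, it falls to the other stop and rests there.
- tag_d_edge (a point): middle of that tag's free edge, 70 mm from the hinge line. The tag is an aluminium flap of 60 g, 50 mm wide (y), 4 mm thick. At either stop it leans 40 degrees from upright: this edge is then 45 mm to that side of the hinge and 107 mm above the table.
- bin_full_1: full bin: loose grey open bin 86 (x) by 120 (y) by 34 mm high, packed with six ink pots (two rows of three, black lids, tops 43 mm above the table). Origin: centre of its underside. A bin belongs to the tag straight in front of it, 145 mm from its hinge in the board's -x direction; the bins' order varies.
- bin_full_2: full bin: loose grey open bin 86 (x) by 120 (y) by 34 mm high, packed with six ink pots (two rows of three, black lids, tops 43 mm above the table). Origin: centre of its underside. A bin belongs to the tag straight in front of it, 145 mm from its hinge in the board's -x direction; the bins' order varies.
- bin_full_3: full bin: loose grey open bin 86 (x) by 120 (y) by 34 mm high, packed with six ink pots (two rows of three, black lids, tops 43 mm above the table). Origin: centre of its underside. A bin belongs to the tag straight in front of it, 145 mm from its hinge in the board's -x direction; the bins' order varies.
- bin_short: the bin that is not full: the same grey bin of 86 by 120 by 34 mm, holding only one ink pot. Origin: centre of its underside. It too stands 145 mm behind the hinge of its tag.
- pot_board: bystander: loose ink pot, 36 mm across, 39 mm high, standing on the board between two posts. Origin: underside.
- pot_front: bystander: loose ink pot, 36 mm across, 39 mm high, on the table in front of the board. Origin: underside.
- brayer: bystander: ink roller, 40 mm thick roller 100 mm wide, wooden handle to its -x, 170 mm long in all, lying in front of the board. Origin: on the table under the roller's middle.
- ink_knife: bystander: ink knife (spatula) 200 mm long along its x, lying in front of the board. Origin: underside.
- bowl: bystander: white bowl 100 mm across, 45 mm high, to the robot's left. Origin: underside.
- oil_bottle: bystander: bottle 70 mm across, 210 mm tall, to the robot's left. Origin: underside.
- ink_tin: bystander: ink tin 100 mm across, 70 mm high, to the robot's right. Origin: underside.
There are look-alikes about, which are no part of the job. Leave any pink look-alike of the bin_short alone.

How it is judged:
At the end, for the whole second after the job is handed in: the tag in front of each full bin leans towards its bin (joint above 1.27 rad) and the tag in front of the bin that is not full leans towards the robot (joint below 0.12 rad), through the last second (((horizontal distance between bin_short and tag_a_hinge below 0.175 m and value of joint tag_a below 0.12 rad) or (not (horizontal distance between bin_short and tag_a_hinge below 0.175 m) and value of joint tag_a above 1.27 rad)) and ((horizontal distance between bin_short and tag_b_hinge below 0.175 m and value of joint tag_b below 0.12 rad) or (not (horizontal distance between bin_short and tag_b_hinge below 0.175 m) and value of joint tag_b above 1.27 rad)) and ((horizontal distance between bin_short and tag_c_hinge below 0.175 m and value of joint tag_c below 0.12 rad) or (not (horizontal distance between bin_short and tag_c_hinge below 0.175 m) and value of joint tag_c above 1.27 rad)) and ((horizontal distance between bin_short and tag_d_hinge below 0.175 m and value of joint tag_d below 0.12 rad) or (not (horizontal distance between bin_short and tag_d_hinge below 0.175 m) and value of joint tag_d above 1.27 rad))); the robot touches nothing.
It fails at once if a bin or a bystander is shifted, knocked over or lifted (moved more than 25 mm) (distance of any of bin_full_1, bin_full_2, bin_full_3, bin_short, pot_board, pot_front, brayer, ink_knife, bowl, oil_bottle, ink_tin from where it was at the start of the episode above 0.025 m).
It also fails if it takes over 58 s, if anything falls off the work surface, if the arm or the gripper's body presses on something with over 40 N, if the wrist force passes 120 N, or if a joint passes its speed limit or range.

ROBOT

A 7-joint arm with a two-finger parallel gripper is mounted at the origin on the work surface. World frame = base frame: x ahead of the robot, y to its left, z up, the work surface at z = 0. Lengths are in m, angles in rad, forces in N, time in s.
With the tool pointing down it reaches from about 0.425 to 0.975 m from the base axis. Payload 16.7 kg.
Tool frame: the origin (TCP) lies midway between the tips of the shut fingers; the grasp point (between the pads) lies manip.grip_point_offset behind it (manip.grip_point_offset is the distance from the TCP to the grasp point, in m); z points along the fingers, y is the line along which they close (so a half turn about z gives the same grasp; the last joint's range is limited). The gripper opens to 85 mm and grips with 20 to 120 N. Pads are 22 mm wide; open, the fingers measure 114 mm over their backs; the gripper's body (76 mm by 85 mm) begins 54 mm behind the grasp point. The pads swing forward as they close: fully open they stand 13 mm farther back than shut.
Start: joints at [1.062, 0.426, 0.074, 1.606, -0.034, 1.111, -0.067], TCP at [0.237, -0.632, 0.231] pointing down, gripper open.
Joint ranges: [-2.85, 2.85], [-0.5, 2.14], [-1.23, 1.37], [0.21, 2.46], [-1.02, 4.16], [0.16, 2.05], [-2.73, 2.73]. Speed limits (rad/s): [1.89, 1.89, 2.39, 2.39, 3.01, 3.01, 3.01].

INTERFACE

Orientations are given as a rotation vector (axis times angle).
In Python, from workcell import manip gives the robot as it stands. The module is installed in compiled form; this text tells all that it offers.
- The arm moves only by the tool carry_out, never from a script. Its argument "deltas" is a list that holds one entry, the list of rows, each a list of 7 numbers: the shift along the tool's x, y, z normalised to -1 to 1, where 1 is 2.5 cm, then the turn, a rotation vector about the tool's x, y, z normalised to -1 to 1, where 1 is pi/2 rad, then the gripper command: -1 is shut, 1 is fully open, values between are in proportion. In form: [[[dx, dy, dz, ax, ay, az, grip], ...]]. A call has 1 to 5 rows; each row shifts and turns the commanded pose from where the row before left it, along the tool's axes as they then stand; what a row does not reach is not made up. A row lasts 1/10 s, in which the tool goes at most 50 mm and 8.59 degrees, less where a joint would pass 70% of its speed; a pose out of reach is approached as far as the arm can. A call with a number of a shift or a turn outside -1 to 1 is refused whole. A call with a gripper value outside its range is refused whole. The fingers move at their own pace and stop on an object; "force" is the grip in N (left out, the last holds). Time passes only in rows, so rows that do not move let the fingers close. It gives the time, the measured TCP pose, the force, the opening and the grip force at its end, in the units of the state.
- manip.get_obs(): the state, without advancing time (a new reading comes with each control period).
- manip.camera(name): name is "scene" or "side" or "wrist"; returns (picture, depth): 480x640x3 uint8, blue, green, red; 480x640 float32, m along the optical axis (not along the pixel's ray), 0 where there is no reading.
- manip.camera_info(name): a dict with "fx", "fy", "cx", "cy" (pixels), "R" (3x3) and "t" (3): a world point X has camera coordinates R X + t; the wrist camera has in their place "T_tool_cam" (4x4, takes a point from camera to tool coordinates, whose origin is the TCP and whose axes are the flange's). Camera axes: x right, y down, z forward; pixel columns grow to the right and rows downward; lengths in m; the calibration is good to about 2 mm. A picture is of the moment at which its call begins: read the wrist's pose just before it. camera_info takes no time and is no camera call.
- manip.finish_job(): hands the job in; it is judged then, once.
The state is a dict: "time": time; "joint_pos": joint angles; "qvel": joint speeds; "effort": joint torques, N m; "eef_pos": TCP position; "tcp_rot": TCP orientation; "force": force on the tool from outside, world axes, zero at the start; "ft_torque": the same for the moment, N m; "grip_width": opening from 0.0 (shut) to 1.0 (fully open); "grasp_force": force on a finger pad.
Only numpy, scipy, OpenCV 4.12 (cv2) and the standard library are available. Lean on these libraries where they do the work, as an engineer would, in place of code of your own. Each camera call takes 0.05 s, during which the arm holds its last target. There are 200 camera calls.

## Working session

There is one attempt and no reset: what is moved stays moved. The work goes in short steps, Python scripts to look and compute and a tool call to move; the robot and the scene stay as the last step left them, time stands still between calls to the robot, and variables do not carry over. Pictures are saved under pics/ and viewed, at most 10 in all, crops included, and the job is handed in when it is done.

Besides the shell and the picture viewer there is one more tool, called after "Emit:" as a command line: name --argument value ..., lists and objects as JSON in quotes. carry_out: Moves the arm, as the interface text tells. Its arguments: {"type":"object","properties":{"deltas":{"type":"array"},"force":{"type":"number"}},"required":["deltas"]}

```bash
mkdir -p pics
cat > h.py <<'E'
import numpy as np, cv2
from workcell import manip
def grab(n):
    p,d=manip.camera(n); i=manip.camera_info(n); return p,d,i
def pts(d,i):
    v,u=np.mgrid[:480,:640]
    c=np.stack([(u-i['cx'])/i['fx']*d,(v-i['cy'])/i['fy']*d,d],-1)
    return (c-np.array(i['t']))@np.array(i['R'])
E
python3 - <<'E'
from h import *
for n in("scene","side"):
    p,d,i=grab(n); cv2.imwrite(f"pics/{n}0.png",p); np.savez(f"{n}0.npz",p=p,d=d,w=pts(d,i))
    print(n,-np.array(i['R']).T@i['t'])
o=manip.get_obs(); print(o['time'],o['eef_pos'],o['tcp_rot'],manip.grip_point_offset)
E
```

```text
scene [ 1.6822429  -0.15795823  1.02248018]
side [0.29255181 1.3175038  1.00167024]
0.1 [ 0.23688745 -0.63168917  0.23069963] [-3.09012229e+00 -5.60337922e-01  4.11521912e-04] 0.0187
```

View pics/scene0.png

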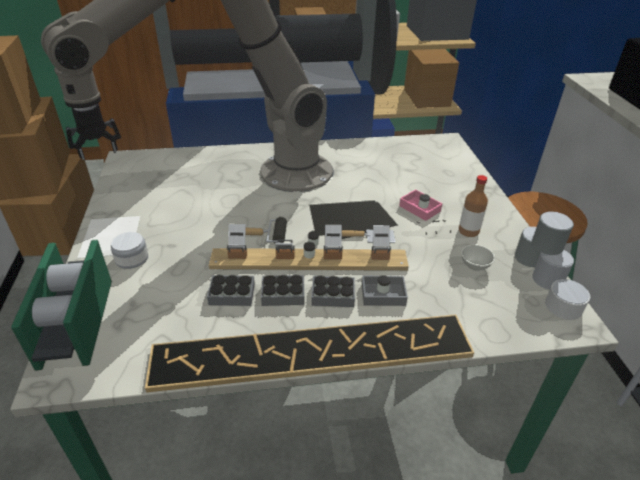

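View pics/side0.png

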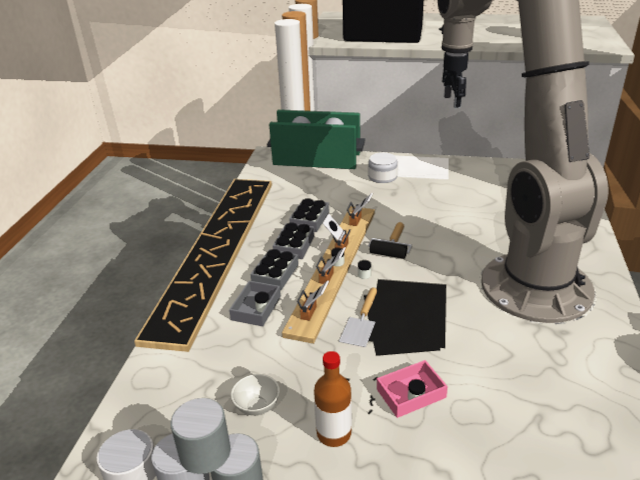

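Run:
```python
from h import *
s=np.load("scene0.npz");w=s['w'];p=s['p']
# board: wood colour plane z~.018
m=(abs(w[...,2]-.018)<.006)&(s['d']>0)
hsv=cv2.cvtColor(p,cv2.COLOR_BGR2HSV)
b=m&(hsv[...,1]>70)&(hsv[...,0]<30); b[:225]=0;b[275:]=0;b[:,:195]=0;b[:,420:]=0
k=cv2.morphologyEx(b.astype(np.uint8),cv2.MORPH_CLOSE,np.ones((5,5)))
P=w[b][:,:2].astype(np.float32); r=cv2.minAreaRect(P); print(r)
box=cv2.boxPoints(r);print(box)
for u0,u1 in((222,255),(270,300),(318,348),(366,396)):
    q=w[200:262,u0:u1].reshape(-1,3); q=q[(q[:,2]>.075)&(q[:,2]<.16)]
    if len(q): 
        t=q[q[:,2]>.098]; print(len(q),q.mean(0).round(3),q[:,2].max().round(3),t.mean(0).round(3), t[:,1].min(),t[:,1].max())
    q=w[225:265,u0:u1].reshape(-1,3);q=q[abs(q[:,2]-.04)<.008]; print('  post',q.mean(0).round(3))
# heights everywhere near front
q=w.reshape(-1,3);
c=cv2.resize(p[205:315,195:425],None,fx=3.4,fy=3.4,interpolation=cv2.INTER_CUBIC);cv2.imwrite("pics/c0.png",c)
```

```text
((0.4874939024448395, -0.012381225824356079), (0.5958099961280823, 0.18323548138141632), 82.44742584228516)
[[ 0.35751557 -0.29565993]
 [ 0.5391614  -0.31974366]
 [ 0.61747223  0.27089748]
 [ 0.43582642  0.2949812 ]]
256 [ 0.475 -0.231  0.093] 0.113 [ 0.466 -0.23   0.105] -0.2542453471804787 -0.20581999417022773
  post [ 0.514 -0.235  0.041]
70 [ 0.557 -0.095  0.094] 0.112 [ 0.565 -0.097  0.105] -0.11985199831175862 -0.07401539118001359
  post [ 0.467 -0.098  0.039]
240 [0.514 0.056 0.092] 0.112 [0.504 0.057 0.104] 0.03306480796761222 0.08011860020334909
  post [0.549 0.05  0.041]
241 [0.532 0.199 0.093] 0.112 [0.523 0.2   0.104] 0.1767243926551663 0.2243666617204365
  post [0.571 0.195 0.041]
```

View pics/c0.png

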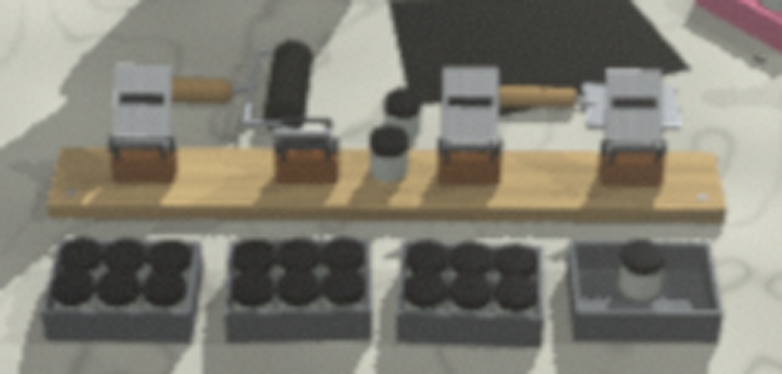

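Tags from left to right in the scene picture are 1 to 4 (crop x = 142, 305, 470, 633). Tags 1, 3 and 4 show the bar; tag 2 leans to its bin.

There are two candidates for the short bin. The grey bin at scene pixel (384,290) holds one pot and stands in the bin row. The pink bin at (421,204) is the look-alike, so I leave it alone. The grey bin belongs to tag 4, which is already right. Tags 1 and 3 are wrong and need pushing to +x.

The board's yaw is about -0.13. I'll shut the fingers and align the tool first.

Emit:
carry_out --deltas '[[[0, 0, 0, 0, 0, 0.0624, -1], [0, 0, 0, 0, 0, 0.0624, -1], [0, 0, 0, 0, 0, 0.0624, -1], [0, 0, 0, 0, 0, 0.0624, -1], [0, 0, 0, 0, 0, 0.0624, -1]]]'

```text
time: 0.6
eef_pos: [0.2369, -0.6317, 0.2309]
tcp_rot: [-3.134, 0.212, 0.001]
force: [0.6, -0.2, 0.6]
grip_width: 0.141
grasp_force: 0.0
```

Emit:
carry_out --deltas '[[[0.245, -0.858, 0, 0, 0, 0, -1], [0.245, -0.858, 0, 0, 0, 0, -1], [0.245, -0.858, 0, 0, 0, 0, -1], [0.245, -0.858, 0, 0, 0, 0, -1], [0.245, -0.858, 0, 0, 0, 0, -1]]]'

```text
time: 1.1
eef_pos: [0.2816, -0.5286, 0.231]
tcp_rot: [-3.134, 0.206, 0.001]
force: [0.4, 0.2, 0.4]
grip_width: -0.004
grasp_force: 0.0
```

Emit:
carry_out --deltas '[[[0.245, -0.858, 0, 0, 0, 0, -1], [0.245, -0.858, 0, 0, 0, 0, -1], [0.245, -0.858, 0, 0, 0, 0, -1], [0.245, -0.858, 0, 0, 0, 0, -1], [0.245, -0.858, 0, 0, 0, 0, -1]]]'

```text
time: 1.6
eef_pos: [0.326, -0.4264, 0.2311]
tcp_rot: [-3.135, 0.206, 0.0]
force: [-0.2, 0.1, -0.2]
grip_width: 0.001
grasp_force: 0.0
```

Emit:
carry_out --deltas '[[[0.245, -0.858, 0, 0, 0, 0, -1], [0.245, -0.858, 0, 0, 0, 0, -1], [0.245, -0.858, 0, 0, 0, 0, -1], [0.245, -0.858, 0, 0, 0, 0, -1], [0.245, -0.858, 0, 0, 0, 0, -1]]]'

```text
time: 2.1
eef_pos: [0.3703, -0.3241, 0.2311]
tcp_rot: [-3.135, 0.206, 0.001]
force: [0.1, -0.6, 1.0]
grip_width: -0.0
grasp_force: 0.0
```

Emit:
carry_out --deltas '[[[0.245, -0.858, 0, 0, 0, 0, -1], [0.245, -0.858, 0, 0, 0, 0, -1], [0.245, -0.858, 0, 0, 0, 0, -1], [0.245, -0.858, 0, 0, 0, 0, -1], [0.245, -0.858, 0, 0, 0, 0, -1]]]'

```text
time: 2.6
eef_pos: [0.4147, -0.2218, 0.2312]
tcp_rot: [-3.135, 0.206, 0.001]
force: [0.2, 0.2, 0.1]
grip_width: 0.002
grasp_force: 0.0
```

Emit:
carry_out --deltas '[[[0, 0, 0.9, 0, 0, 0, -1], [0, 0, 1, 0, 0, 0, -1], [0, 0, 1, 0, 0, 0, -1], [0, 0, 1, 0, 0, 0, -1], [0, 0, 0.9, 0, 0, 0, -1]]]'

```text
time: 3.1
eef_pos: [0.4142, -0.2226, 0.1101]
tcp_rot: [-3.135, 0.206, 0.001]
force: [0.3, -1.4, 0.1]
grip_width: -0.002
grasp_force: 0.0
```

Emit:
carry_out --deltas '[[[0, 0, 0.8, 0, 0, 0, -1], [0.4, 0, 0, 0, 0, 0, -1], [0.4, 0, 0, 0, 0, 0, -1], [0.4, 0, 0, 0, 0, 0, -1], [0.4, 0, 0, 0, 0, 0, -1]]]'

```text
time: 3.6
eef_pos: [0.4559, -0.2283, 0.0923]
tcp_rot: [3.134, -0.206, 0.002]
force: [-0.7, 0.4, 0.5]
grip_width: 0.0
grasp_force: 0.3
```

Emit:
carry_out --deltas '[[[0.4, 0, 0, 0, 0, 0, -1], [0.4, 0, 0, 0, 0, 0, -1], [0.4, 0, 0, 0, 0, 0, -1], [0.4, 0, 0, 0, 0, 0, -1], [0.4, 0, 0, 0, 0, 0, -1]]]'

```text
time: 4.1
eef_pos: [0.5047, -0.2346, 0.0913]
tcp_rot: [-3.135, 0.206, -0.0]
force: [1.1, -0.9, -0.5]
grip_width: 0.002
grasp_force: 0.0
```

Emit:
carry_out --deltas '[[[0.4, 0, 0, 0, 0, 0, -1], [0, 0, 0, 0, 0, 0, -1], [0, 0, 0, 0, 0, 0, -1], [0, 0, 0, 0, 0, 0, -1], [0, 0, 0, 0, 0, 0, -1]]]'

```text
time: 4.6
eef_pos: [0.5134, -0.2358, 0.0913]
tcp_rot: [-3.135, 0.207, 0.0]
force: [0.5, 0.7, -1.4]
grip_width: 0.003
grasp_force: 0.0
```

Run:
```python
from h import *
p,d,i=grab("side"); cv2.imwrite("pics/s1.png",cv2.resize(p[170:350,230:430],None,fx=3,fy=3))
```

```text
(no output)
```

View pics/s1.png

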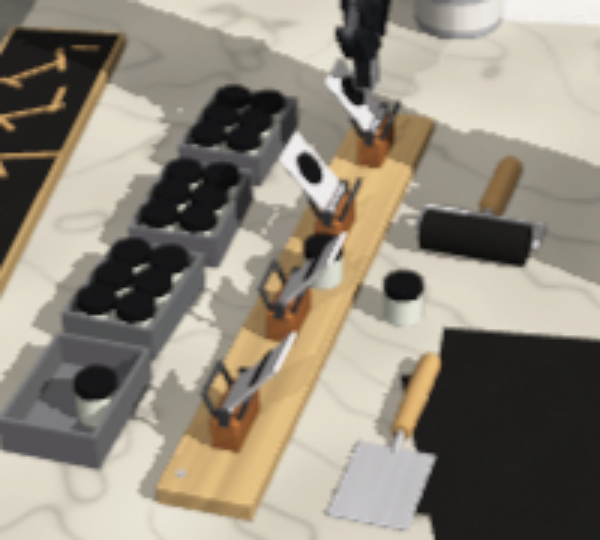

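The disc of tag 1 (crop 350,95) is now up and leans to its bin. Next is tag 3 (crop 310,275): lift, cross over and push.

Emit:
carry_out --deltas '[[[0, 0, -1, 0, 0, 0, -1], [0, 0, -1, 0, 0, 0, -1], [0, 0, -1, 0, 0, 0, -1], [0, 0, -1, 0, 0, 0, -1], [0, 0, 0, 0, 0, 0, -1]]]'

```text
time: 5.15
eef_pos: [0.5151, -0.2365, 0.1947]
tcp_rot: [3.133, -0.207, 0.007]
force: [1.2, -0.1, -0.0]
grip_width: 0.001
grasp_force: 0.0
```

Emit:
carry_out --deltas '[[[-0.3, -0.89, 0, 0, 0, 0, -1], [-0.3, -0.89, 0, 0, 0, 0, -1], [-0.3, -0.89, 0, 0, 0, 0, -1], [-0.3, -0.89, 0, 0, 0, 0, -1], [-0.3, -0.89, 0, 0, 0, 0, -1]]]'

```text
time: 5.65
eef_pos: [0.4905, -0.1198, 0.1909]
tcp_rot: [-3.135, 0.206, 0.001]
force: [0.2, -0.0, -0.2]
grip_width: 0.001
grasp_force: 0.0
```

Emit:
carry_out --deltas '[[[-0.3, -0.89, 0, 0, 0, 0, -1], [-0.3, -0.89, 0, 0, 0, 0, -1], [-0.3, -0.89, 0, 0, 0, 0, -1], [-0.3, -0.89, 0, 0, 0, 0, -1], [-0.3, -0.89, 0, 0, 0, 0, -1]]]'

```text
time: 6.15
eef_pos: [0.4679, -0.0046, 0.191]
tcp_rot: [3.135, -0.206, -0.0]
force: [-0.2, 0.0, -0.0]
grip_width: -0.002
grasp_force: 0.0
```

Emit:
carry_out --deltas '[[[-0.3, -0.89, 0, 0, 0, 0, -1], [-0.3, -0.89, 0, 0, 0, 0, -1], [-0.3, -0.89, 0, 0, 0, 0, -1], [0, 0, 0, 0, 0, 0, -1]]]'

```text
time: 6.55
eef_pos: [0.4542, 0.0663, 0.1911]
tcp_rot: [-3.135, 0.2, 0.0]
force: [-0.0, -1.1, 0.1]
grip_width: 0.002
grasp_force: 0.0
```

Emit:
carry_out --deltas '[[[0, 0, 1, 0, 0, 0, -1], [0, 0, 1, 0, 0, 0, -1], [0, 0, 1, 0, 0, 0, -1], [0, 0, 1, 0, 0, 0, -1], [0, 0, 0, 0, 0, 0, -1]]]'

```text
time: 7.05
eef_pos: [0.4531, 0.0628, 0.0888]
tcp_rot: [3.134, -0.207, -0.007]
force: [-0.1, -0.3, 1.1]
grip_width: 0.002
grasp_force: 0.0
```

Emit:
carry_out --deltas '[[[0.4, 0, 0, 0, 0, 0, -1], [0.4, 0, 0, 0, 0, 0, -1], [0.4, 0, 0, 0, 0, 0, -1], [0.4, 0, 0, 0, 0, 0, -1], [0.4, 0, 0, 0, 0, 0, -1]]]'

```text
time: 7.55
eef_pos: [0.5058, 0.057, 0.0918]
tcp_rot: [-3.135, 0.207, -0.001]
force: [0.0, -0.7, 0.6]
grip_width: 0.0
grasp_force: 0.1
```

Emit:
carry_out --deltas '[[[0.4, 0, 0, 0, 0, 0, -1], [0.4, 0, 0, 0, 0, 0, -1], [0.4, 0, 0, 0, 0, 0, -1], [0.4, 0, 0, 0, 0, 0, -1], [0.4, 0, 0, 0, 0, 0, -1]]]'

```text
time: 8.05
eef_pos: [0.5549, 0.0506, 0.0913]
tcp_rot: [-3.135, 0.206, 0.0]
force: [-0.2, 0.0, -0.5]
grip_width: 0.003
grasp_force: 0.0
```

Emit:
carry_out --deltas '[[[0, 0, 0, 0, 0, 0, -1], [0, 0, 0, 0, 0, 0, -1], [0, 0, 0, 0, 0, 0, -1]]]'

```text
time: 8.35
eef_pos: [0.5537, 0.0507, 0.0913]
tcp_rot: [3.135, -0.206, -0.001]
force: [-0.8, -0.5, -0.9]
grip_width: 0.003
grasp_force: 0.0
```

Emit:
carry_out --deltas '[[[0, 0, -1, 0, 0, 0, -1], [0, 0, -1, 0, 0, 0, -1], [0, 0, -1, 0, 0, 0, -1], [0, 0, -1, 0, 0, 0, -1], [0, 0, -1, 0, 0, 0, -1]]]'

```text
time: 8.85
eef_pos: [0.5536, 0.0507, 0.2175]
tcp_rot: [3.135, -0.206, -0.0]
force: [-0.2, 0.2, -0.5]
grip_width: -0.002
grasp_force: 0.0
```

Emit:
carry_out --deltas '[[[-1, 0, -1, 0, 0, 0, -1], [-1, 0, -1, 0, 0, 0, -1], [-1, 0, 0, 0, 0, 0, -1], [0, 0, 0, 0, 0, 0, -1], [0, 0, 0, 0, 0, 0, -1]]]'

```text
time: 9.35
eef_pos: [0.4795, 0.0604, 0.2667]
tcp_rot: [3.135, -0.206, 0.002]
force: [-0.2, 0.2, -0.7]
grip_width: -0.003
grasp_force: 0.0
```

Run:
```python
from h import *
p,d,i=grab("scene"); w=pts(d,i)
for u0,u1 in((222,255),(270,300),(318,348),(366,396)):
    q=w[200:270,u0:u1].reshape(-1,3); t=q[(q[:,2]>.098)&(q[:,2]<.13)]; print(len(t),t.mean(0).round(3),t[:,2].max().round(3))
cv2.imwrite("pics/c2.png",cv2.resize(p[180:320,190:480],None,fx=2.7,fy=2.7))
```

```text
38 [ 0.547 -0.241  0.107] 0.113
33 [ 0.566 -0.098  0.105] 0.112
34 [0.586 0.045 0.107] 0.112
78 [0.522 0.201 0.104] 0.113
```

View pics/c2.png

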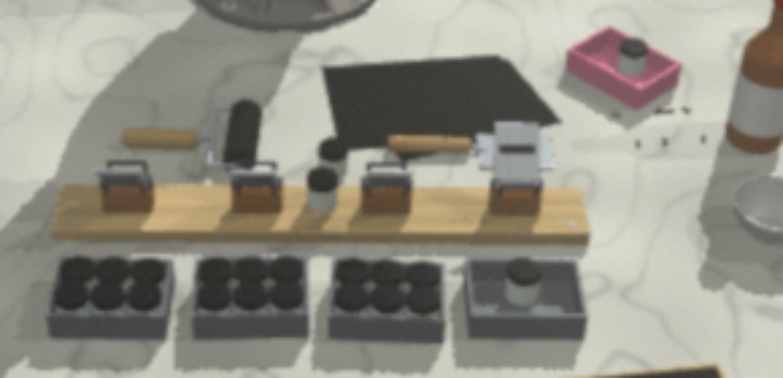

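Tags 1, 2 and 3 (crop x = 127, 257, 387) now lean to their bins, with their edges in line. Tag 4 (517,150) still shows its bar, and nothing else has moved.

```bash
python3 -c "
from workcell import manip
print(manip.finish_job())"
```

```text
the job is handed in; nothing more can be done
None
```

Job handed in: I pushed the two wrong tags (first and third from the robot's right) over to show their discs, the last picture showed all four tags correct and nothing else visibly moved, and the robot's clock read about 9.4 s; the hand-in gave no verdict.

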